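# Fit the snap ring on the belt drive's shaft

## Robot

A 6-joint arm with a two-finger parallel gripper is mounted at the origin on the work surface. World frame = base frame: x ahead of the robot, y to its left, z up, the work surface at z = 0. Lengths are in m, angles in degrees, forces in N, time in s.
With the tool pointing down it reaches from about 0.35 to 0.875 m from the base axis. Payload 4.2 kg.
Tool frame: the origin (TCP) lies between the finger pads; the fingertips stand 11 mm ahead of it and the grasp point (between the pads) lies 8 mm behind it; z points along the fingers, y is the direction in which the jaws open and shut (so a half turn about z gives the same grasp; the last joint's range is limited). The gripper opens to 87 mm and grips with 3 to 60 N. Pads are 19 mm wide; open, the fingers measure 117 mm over their backs; the gripper's body (75 mm by 190 mm) begins 51 mm behind the grasp point.
Start: joints at [-60.756, 22.042, 0.453, 0, -68.411, -14.817], TCP at [0.156, -0.605, 0.21] pointing down, gripper open.
Joint ranges: [-179.83, 179.83], [-69.29, 118.12], [-61.27, 80.66], [-181.25, 117.63], [-171.15, -9.14], [-177.46, 177.46]. Speed limits (degrees/s): [159.86, 159.86, 180, 180, 180, 180].

## Interface

Orientations are given as a 3x3 rotation matrix whose columns are the frame's x, y, z axes.
In Python, from station import sense, capture, get_calibration, finish_job, search_frame, cut_out gives the robot as it stands.
- The arm moves only by the tool arm_command, never from a script. Its argument "rows" is a list of rows, each an object with "fingers": the opening in per cent of the stroke, from 0 (shut) to 100 (fully open); "travel": the shift along the tool's x, y, z in cm, a list of three; "roll": the turn about the tool's z in degrees. A call has 1 to 10 rows; each row is the pose to reach, as a shift and turn from the pose commanded when the call began, along the tool's axes at that moment; what a row does not reach only later rows make up. A row lasts 1/10 s, in which the tool goes at most 50 mm and 8.59 degrees, less where a joint would pass 70% of its speed; a pose out of reach is approached as far as the arm can. A call with a gripper value outside its range is refused whole. The fingers move at their own pace and stop on an object; the grip force is fixed at half the most. Time passes only in rows, so rows that repeat a pose let the fingers close. It gives the time, the measured TCP pose, the force and the opening at its end, in the units of the state.
- sense(): the state, without advancing time (a new reading comes with each control period).
- capture(name): name is "scene" or "top"; returns (picture, depth): 384x512x3 uint8, red, green, blue; 384x512 float32, m along the optical axis (not along the pixel's ray), 0 where there is no reading.
- get_calibration(name): a dict with "fov_y" (degrees; the focal length in pixels is half the picture's height over the tangent of half this angle, whatever the lens; pixels are square), "cx", "cy" (the principal point, pixels), "origin" and "attitude" of the camera in the world. Camera axes: x right, y down, z forward; pixel columns grow to the right and rows downward; lengths in m; the calibration is good to about 2 mm. A picture is of the moment at which its call begins. get_calibration takes no time and is no camera call.
- finish_job(): hands the job in, once; it reports no verdict.
Trained networks look in the newest picture that a camera, given by its name, has taken for a name from the list of things; names that differ only in an ending like _2 or _b are one class to them, and where a whole thing is asked for, a point or a joint stands for the part that bears it (a point fixed in the world has none). Each returns a list of dicts, best first, with "p" (0 to 1); they miss things now and then, are a little off and sometimes report something else, mostly with a low value. They report only what shows in the picture. A call takes as long as a camera call. They do not tell look-alikes from the thing itself.
- search_frame(camera, label): "position" ([x, y, z] in m, in world coordinates, good to about 4 mm: the middle of the surface that is visible of it).
- cut_out(camera, label): "mask" (384x512 bool, what is visible of it).
The state is a dict: "time_s": time; "joints": joint angles; "joint_velocities": joint speeds; "effort": joint torques, N m; "tcp_pos": TCP position; "ee_rot": TCP orientation; "wrist_force": force on the tool from outside, world axes, zero at the start; "moment": the same for the moment, N m; "gripper_width": opening from 0.0 (shut) to 1.0 (fully open).
Only numpy, scipy, OpenCV 4.12 (cv2) and the standard library are available. Lean on these libraries where they do the work, as an engineer would, in place of code of your own. Each camera call takes 0.05 s, during which the arm holds its last target. There are 200 camera calls.

## Task

The pulley of the belt drive unit still lacks its snap ring. Take the larger of the two snap rings by its two upright eyes, squeeze them together so that the ring spreads wide, lower it spread over the end of the shaft until it lies on the pulley, and let go so that it contracts into the groove.

Things in the scene. Friction and masses are not known exactly. Their poses are not given: they have to be found in the camera images.
- ring_mid (a point): Larger snap ring (plain steel, 80 g, flat on the bench): centre of its bore, 3.5 mm above its underside. z up; x to the gap between its eyes; y: line along which the eyes are squeezed. Its two spring jaws hinge 26 mm behind (-x); their front ends cross. Bore 23 mm at rest; spread to the stop it clears a 38 mm round centred 2 mm in +x. A like ring 0.62 times the size lies near by: too small.
- ring_eye_left (a point): Left (+y) eye of the larger ring: upright tab 12 x 4 mm, 44 mm tall from the ring's underside; point at grip height, 34 mm up. At rest 28 mm in +x, 27 mm in +y of ring_mid, turned 23 deg; 64 mm over both eyes. Keep fingertips 10 mm or more above the underside. Squeezed to the stop: 12 mm over both, parallel, 34 mm in +x. Starts at 3 N, stop at 7 N; carry with a 15 to 25 N grip.
- ring_eye_right (a point): Right (-y) eye of the larger ring, mirror image of the left one. Squeezing both eyes towards each other spreads the ring's jaws, because their ends cross; letting go contracts it.
- shaft_groove (a point): Fixed drive unit (grey case 100 x 90 mm, motor, belt pulley on top): point on its upright shaft's axis, level with the pulley's flat upper face (68 mm across, 65 mm above the bench) on which the ring shall lie. z up. Going up: groove 22 mm in diameter, 12 mm high; land 28 mm in diameter, 8 mm high; 5 mm taper to the 20 mm end. Nothing near is higher; the ring may point any way.
There are look-alikes about, which are no part of the job. Leave any orange or red look-alike of the part that bears ring_mid alone.

How it is judged:
By the outcome, as a careful person would: the job done as asked, in the order asked, and still so for the second after the job is handed in, with the robot touching nothing.
It also fails if it takes over 51 s, if anything falls off the work surface, if the arm or the gripper's body presses on something with over 40 N, if the wrist force passes 120 N, or if a joint passes its speed limit or range.

## Working session

There is one attempt and no reset: what is moved stays moved. The work goes in short steps, Python scripts to look and compute and a tool call to move; the robot and the scene stay as the last step left them, time stands still between calls to the robot, and variables do not carry over. Pictures are saved under pics/ and viewed, about 8 in all and at most 12, crops included, and the job is handed in when it is done.

Besides the shell and the picture viewer there is one more tool, called in YAML: its name, and indented under it one key for each argument. arm_command: Moves the arm, as the interface text tells. Its arguments: {"type":"object","properties":{"rows":{"type":"array","items":{"type":"object","properties":{"fingers":{"type":"number"},"travel":{"type":"array","items":{"type":"number"}},"roll":{"type":"number"}}}}},"required":["rows"]}

```bash
ls; mkdir -p pics; cat > h.py <<'E'
import numpy as np, cv2
from station import *
def cap(n):
    p,d=capture(n); return p,d
def world(n,d,uv=None):
    c=get_calibration(n); f=d.shape[0]/2/np.tan(np.radians(c['fov_y']/2))
    v,u=np.mgrid[:d.shape[0],:d.shape[1]]
    P=np.stack([(u-c['cx'])/f*d,(v-c['cy'])/f*d,d],-1)
    W=P@np.array(c['attitude']).T+np.array(c['origin']); W[d==0]=np.nan
    return W
def save(n,p): cv2.imwrite('pics/'+n+'.png',cv2.cvtColor(p,cv2.COLOR_RGB2BGR))
E
python3 - <<'E'
from h import *
s=sense(); print(s['time_s'],s['tcp_pos'],s['ee_rot'],s['gripper_width'])
ims=[]
for n in('scene','top'):
    c=get_calibration(n); print(n,c)
    p,d=cap(n); W=world(n,d); ims.append(p)
    np.savez('%s.npz'%n,p=p,d=d,W=W)
    for l in('ring_mid','ring_eye_left','ring_eye_right','shaft_groove'):
        print(l,[(np.round(r['position'],4).tolist(),round(r['p'],2)) for r in search_frame(n,l)])
save('a_scene',ims[0]);save('a_top',ims[1])
print(sense()['time_s'])
E
```

```text
pics
0.0 [ 0.15558266 -0.60466532  0.20904604] [[-9.68509886e-01 -2.48974354e-01 -6.09287073e-04]
 [-2.48975092e-01  9.68507559e-01  2.12402332e-03]
 [ 6.12718026e-05  2.20883489e-03 -9.99997559e-01]] 1.0013681809333228
scene {'fov_y': 56.194471790008244, 'cx': 259.62563418319405, 'cy': 190.6201642463305, 'origin': array([1.03367048, 0.396662  , 0.71363651]), 'attitude': array([[-0.53582179,  0.57114137, -0.62184608],
       [ 0.84433032,  0.36345104, -0.39371265],
       [ 0.00114502, -0.73600332, -0.67697696]])}
ring_mid [([0.616, 0.1978, 0.0083], 0.82), ([0.4502, 0.1294, 0.0053], 0.6), ([0.5072, 0.2545, 0.007], 0.57), ([0.2394, 0.3309, 0.0071], 0.49)]
ring_eye_left [([0.2172, 0.3287, 0.0115], 0.67), ([0.6067, 0.1929, 0.0067], 0.54), ([0.448, 0.1404, 0.0106], 0.54)]
ring_eye_right [([0.6168, 0.215, 0.009], 0.73), ([0.5071, 0.2313, 0.0115], 0.68), ([0.4501, 0.1212, 0.0059], 0.6), ([0.2661, 0.3295, 0.0055], 0.59)]
shaft_groove [([0.5384, -0.2216, 0.0445], 0.97)]
top {'fov_y': 49.278862691171085, 'cx': 260.38759533000257, 'cy': 192.26099351717107, 'origin': array([0.39742351, 0.00490733, 0.95320739]), 'attitude': array([[ 0.03052273, -0.9979576 ,  0.05611581],
       [-0.99945544, -0.03117638, -0.01080971],
       [ 0.01253712, -0.05575531, -0.99836575]])}
ring_mid [([0.5072, 0.2686, 0.0028], 0.68), ([0.2345, 0.3222, 0.0074], 0.59), ([0.6177, 0.1977, 0.0059], 0.58), ([0.4442, 0.1313, 0.0116], 0.53)]
ring_eye_left [([0.447, 0.1356, 0.0049], 0.64), ([0.2398, 0.328, 0.0052], 0.64), ([0.6079, 0.1969, 0.0031], 0.56), ([0.5178, 0.2601, 0.0061], 0.5)]
ring_eye_right [([0.5065, 0.2623, 0.0094], 0.62), ([0.4404, 0.1414, 0.0052], 0.42)]
shaft_groove [([0.5188, -0.2345, 0.044], 0.82)]
0.5
```

View pics/a_scene.png

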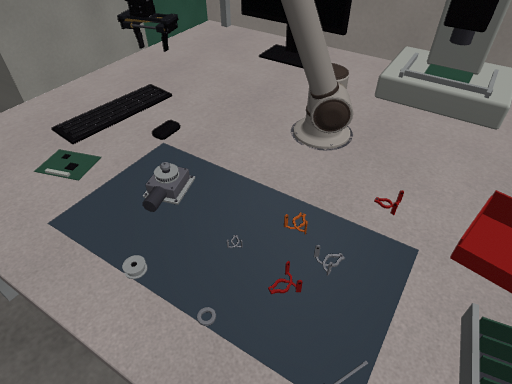

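View pics/a_top.png

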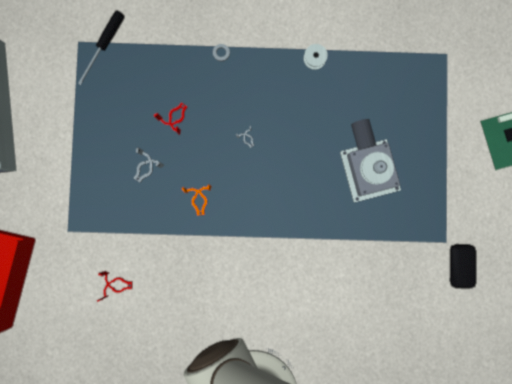

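The large steel ring is at about (147,163) in top and (330,258) in scene. The red and orange ones are look-alikes, and the small steel one is at (245,137) in top. The drive shaft is at (380,167) in top and (166,170) in scene.

```bash
python3 - <<'E'
from h import *
ims=[]
for n,(r0,r1,c0,c1),(s0,s1,t0,t1) in(('scene',(235,280,305,355),(150,220,130,205)),('top',(140,190,122,172),(130,210,335,405))):
    z=np.load(n+'.npz'); p,W=z['p'],z['W']
    w=W[r0:r1,c0:c1].reshape(-1,3)
    print(n,'bench z',np.nanmedian(w[:,2]))
    m=(W[...,2]>0.025)&(W[...,2]<0.06); mm=np.zeros_like(m); mm[r0:r1,c0:c1]=m[r0:r1,c0:c1]
    k,l,st,ce=cv2.connectedComponentsWithStats(mm.astype(np.uint8))
    for i in range(1,k): print('eye',st[i][4],np.round(ce[i],1),np.round(W[l==i].mean(0),4),np.round(W[l==i].max(0),4))
    for lo,hi in((.055,.071),(.080,.084),(.084,.094)):
        m=np.zeros(W.shape[:2],bool); m[s0:s1,t0:t1]=True; q=W[m&(W[...,2]>lo)&(W[...,2]<hi)]
        if len(q): 
            x,y=q[:,:2].min(0),q[:,:2].max(0); print('shaft',lo,hi,len(q),np.round(q.mean(0),4),np.round(x,4),np.round(y,4))
    q=lambda a:cv2.resize(a,(400,400),interpolation=cv2.INTER_CUBIC)
    ims.append(np.hstack([q(p[r0:r1,c0:c1]),q(p[s0:s1,t0:t1])]))
save('b',cv2.resize(np.vstack(ims),(600,600)))
E
```

```text
scene bench z 0.0014854812749313662
eye 31 [317.1 247.8] [0.5071 0.2249 0.0356] [0.5109 0.2295 0.0447]
eye 24 [329.6 265.3] [0.5377 0.2709 0.0364] [0.5427 0.273  0.0458]
shaft 0.055 0.071 257 [ 0.5157 -0.2439  0.065 ] [ 0.4775 -0.2843] [ 0.5437 -0.2162]
shaft 0.08 0.084 16 [ 0.5143 -0.2441  0.0823] [ 0.4976 -0.2641] [ 0.5231 -0.2365]
shaft 0.084 0.094 50 [ 0.5105 -0.249   0.0869] [ 0.4967 -0.2647] [ 0.523  -0.2357]
top bench z 0.0001275520788408535
eye 23 [137.9 150.3] [0.5327 0.2667 0.0373] [0.538  0.2701 0.044 ]
eye 19 [158.2 164.2] [0.5036 0.2208 0.0377] [0.5079 0.2251 0.0433]
shaft 0.055 0.071 642 [ 0.5072 -0.2523  0.065 ] [ 0.4747 -0.2879] [ 0.542  -0.2202]
shaft 0.08 0.084 28 [ 0.5093 -0.2541  0.083 ] [ 0.4945 -0.2639] [ 0.5219 -0.2393]
shaft 0.084 0.094 118 [ 0.5072 -0.2528  0.087 ] [ 0.4943 -0.2676] [ 0.5214 -0.2398]
```

View pics/b.png

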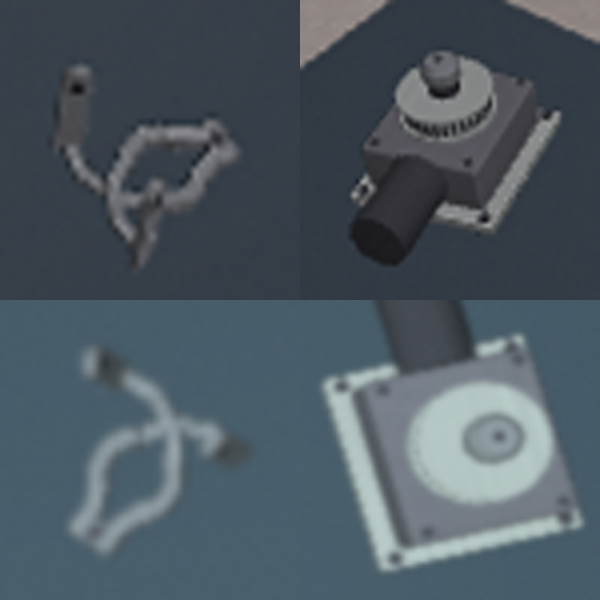

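arm_command:
  rows:
    - {"fingers": 100, "travel": [-28, 36, 2], "roll": -70}
    - {"fingers": 100, "travel": [-28, 36, 2], "roll": -70}
    - {"fingers": 100, "travel": [-28, 36, 2], "roll": -70}
    - {"fingers": 100, "travel": [-28, 36, 2], "roll": -70}
    - {"fingers": 100, "travel": [-28, 36, 2], "roll": -70}
    - {"fingers": 100, "travel": [-28, 36, 2], "roll": -70}
    - {"fingers": 100, "travel": [-28, 36, 2], "roll": -70}
    - {"fingers": 100, "travel": [-28, 36, 2], "roll": -70}
    - {"fingers": 100, "travel": [-28, 36, 2], "roll": -70}
    - {"fingers": 100, "travel": [-28, 36, 2], "roll": -70}

```text
time_s: 1.5
tcp_pos: [0.3389, -0.1832, 0.1906]
ee_rot: [[-0.089, -0.996, 0.002], [-0.996, 0.089, 0.0], [-0.0, -0.002, -1.0]]
wrist_force: [-0.6, 0.5, 0.1]
gripper_width: 0.995
```

```bash
cat > go.py <<'E'
import sys; from h import *
# go.py x y z yangle : shift in tool axes (cm) and roll to reach the target
x,y,z,a=map(float,sys.argv[1:]); s=sense(); R=np.array(s['ee_rot']); p=np.array(s['tcp_pos'])
c=np.degrees(np.arctan2(R[1,1],R[0,1]))
print('t',round(s['time_s'],2),'p',p.round(4),'yang',c.round(2),'tilt',R[:,2].round(4),'j',np.round(s['joints'],1),'F',np.round(s['wrist_force'],1),'w',s['gripper_width']*87)
print('travel cm',(R.T@(np.array([x,y,z])-p)*100).round(2),'roll',round(-((a-c+180)%360-180),2))
E
python3 go.py .5225 .2442 .12 237
```

```text
t 1.5 p [ 0.3389 -0.1832  0.1906] yang 174.89 tilt [ 2.e-03  2.e-04 -1.e+00] j [ -3.9  -1.3 -32.   -0.  -59.1  -1.2] F [-0.6  0.5  0.1] w 86.57030600200132
travel cm [-44.2  -14.47   7.11] roll -62.11
```

arm_command:
  rows:
    - {"fingers": 100, "travel": [-44.2, -14.5, 7.1], "roll": -62}
    - {"fingers": 100, "travel": [-44.2, -14.5, 7.1], "roll": -62}
    - {"fingers": 100, "travel": [-44.2, -14.5, 7.1], "roll": -62}
    - {"fingers": 100, "travel": [-44.2, -14.5, 7.1], "roll": -62}
    - {"fingers": 100, "travel": [-44.2, -14.5, 7.1], "roll": -62}
    - {"fingers": 100, "travel": [-44.2, -14.5, 7.1], "roll": -62}
    - {"fingers": 100, "travel": [-44.2, -14.5, 7.1], "roll": -62}
    - {"fingers": 100, "travel": [-44.2, -14.5, 7.1], "roll": -62}
    - {"fingers": 100, "travel": [-44.2, -14.5, 7.1], "roll": -62}
    - {"fingers": 100, "travel": [-44.2, -14.5, 7.1], "roll": -62}

```text
time_s: 2.5
tcp_pos: [0.5263, 0.2419, 0.118]
ee_rot: [[0.834, -0.552, 0.001], [-0.552, -0.834, -0.0], [0.001, -0.0, -1.0]]
wrist_force: [0.4, -0.9, -0.1]
gripper_width: 0.996
```

```bash
python3 go.py .5225 .2442 .026 237; python3 -c "
from h import *
p,d=cap('scene');save('c',cv2.resize(p[190:300,260:400],(700,550),interpolation=cv2.INTER_CUBIC))"
```

```text
t 2.5 p [0.5263 0.2419 0.118 ] yang -123.48 tilt [ 6.e-04 -1.e-04 -1.e+00] j [ 40.7  22.3 -13.5   0.  -54.2  15.8] F [ 0.4 -0.9 -0.1] w 86.67890656055316
travel cm [-0.45  0.02  9.2 ] roll -0.48
```

View pics/c.png

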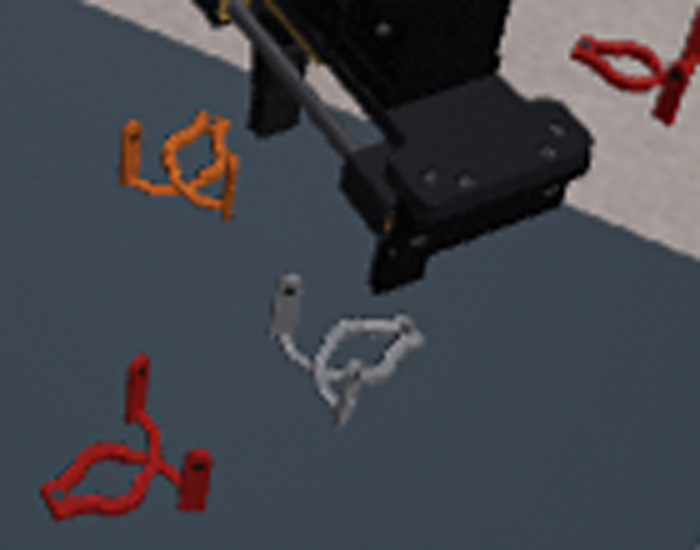

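The open fingers hang over the steel ring, at about (285–395, 290) in the crop, and straddle its two eyes. They are still clear of them.

arm_command:
  rows:
    - {"fingers": 100, "travel": [0, 0, 4.0], "roll": -0.5}
    - {"fingers": 100, "travel": [0, 0, 4.0], "roll": -0.5}
    - {"fingers": 100, "travel": [0, 0, 4.0], "roll": -0.5}
    - {"fingers": 100, "travel": [0, 0, 4.0], "roll": -0.5}

```text
time_s: 2.95
tcp_pos: [0.5255, 0.2388, 0.0809]
ee_rot: [[0.838, -0.546, 0.002], [-0.546, -0.838, 0.001], [0.001, -0.002, -1.0]]
wrist_force: [-0.2, 0.3, 0.5]
gripper_width: 1.001
```

```bash
python3 go.py .5225 .2442 .026 237; python3 -c "
from h import *
p,d=cap('scene');save('d',cv2.resize(p[210:290,280:380],(700,560),interpolation=cv2.INTER_CUBIC))"
```

```text
t 2.95 p [0.5255 0.2388 0.0809] yang -123.1 tilt [ 0.0024  0.0011 -1.    ] j [ 40.5  24.5 -16.2   0.1 -49.1  16.3] F [-0.2  0.3  0.5] w 87.09008679890806
travel cm [-0.56 -0.28  5.49] roll -0.1
```

View pics/d.png

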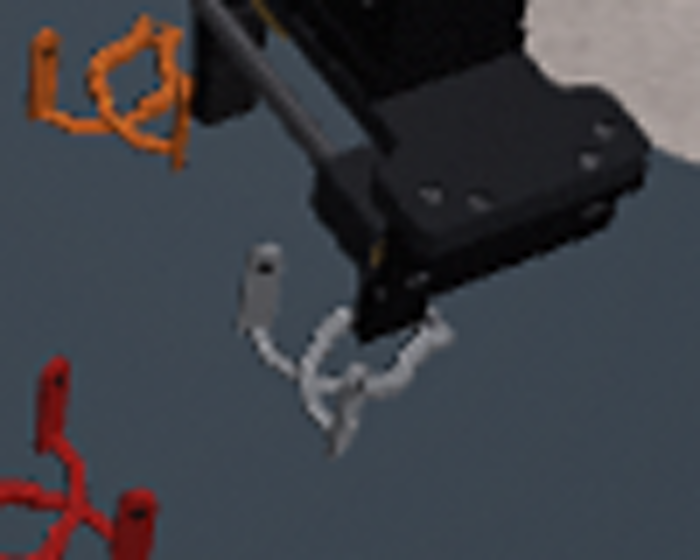

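arm_command:
  rows:
    - {"fingers": 100, "travel": [-0.5, -0.2, 0.5], "roll": 0}
    - {"fingers": 100, "travel": [-0.5, -0.2, 1.5], "roll": 0}
    - {"fingers": 100, "travel": [-0.5, -0.2, 1.5], "roll": 0}

```text
time_s: 3.3
tcp_pos: [0.5202, 0.2428, 0.0629]
ee_rot: [[0.838, -0.546, -0.002], [-0.546, -0.838, -0.001], [-0.001, 0.002, -1.0]]
wrist_force: [-0.9, -0.7, 0.0]
gripper_width: 1.003
```

```bash
python3 go.py .5225 .2442 .026 237
```

```text
t 3.3 p [0.5202 0.2428 0.0629] yang -123.09 tilt [-0.0023 -0.0014 -1.    ] j [ 41.2  25.6 -17.5  -0.  -47.1  15.8] F [-0.9 -0.7  0. ] w 87.28027356262677
travel cm [ 0.12 -0.25  3.69] roll -0.09
```

arm_command:
  rows:
    - {"fingers": 100, "travel": [0.1, -0.2, 1.0], "roll": 0}
    - {"fingers": 100, "travel": [0.1, -0.2, 2.3], "roll": 0}
    - {"fingers": 100, "travel": [0.1, -0.2, 3.5], "roll": 0}
    - {"fingers": 100, "travel": [0.1, -0.2, 3.5], "roll": 0}
    - {"fingers": 100, "travel": [0.1, -0.2, 3.5], "roll": 0}

```text
time_s: 3.8
tcp_pos: [0.5231, 0.2442, 0.0284]
ee_rot: [[0.838, -0.546, -0.001], [-0.546, -0.838, -0.001], [-0.0, 0.001, -1.0]]
wrist_force: [-0.2, -0.2, -0.3]
gripper_width: 1.002
```

```bash
python3 go.py .5225 .2442 .026 237; python3 -c "
from h import *
a,d=cap('scene');b,d=cap('top');f=lambda p:cv2.resize(p,(500,400),interpolation=cv2.INTER_CUBIC)
print(sense()['tcp_pos'])
save('e',f(a[220:284,290:370]))"
```

```text
t 3.8 p [0.5231 0.2442 0.0284] yang -123.07 tilt [-0.001 -0.001 -1.   ] j [ 41.1  28.5 -18.8   0.  -42.8  15.8] F [-0.2 -0.2 -0.3] w 87.13993609307349
travel cm [-0.05  0.04  0.24] roll -0.07
[0.52363311 0.24470119 0.02939512]
```

View pics/e.png

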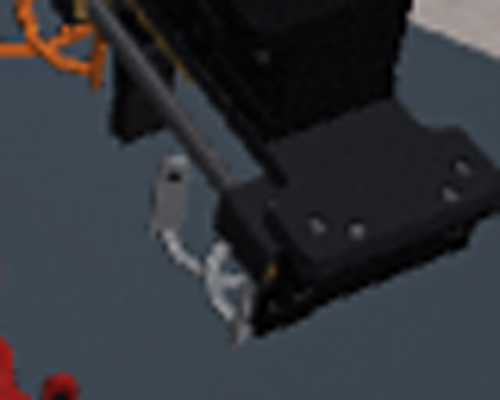

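```bash
python3 - <<'E'
from h import *
c=get_calibration('scene');f=192/np.tan(np.radians(c['fov_y']/2));A=np.array(c['attitude']);o=np.array(c['origin'])
def pr(P):
    q=A.T@(np.array(P)-o);u=q[:2]/q[2]*f+[c['cx'],c['cy']];return ((u-[290,220])*6.25).round(0)
T=np.array([.5231,.2442,.0275]);X=np.array([.838,-.546,0]);Y=np.array([.546,.838,0]);Z=np.array([0,0,1])
for s in(1,-1):
  for x in(-.0095,.0095):
    for y in(.0435,.0585): print('tip',s,x,y,pr(T+X*x+s*Y*y-Z*.011))
  E=np.array([.5231,.2442,0])-X*.003+s*Y*.027
  print('eye top,base',pr(E+Z*.044),pr(E+Z*.007))
E
```

```text
tip 1 -0.0095 0.0435 [276. 336.]
tip 1 -0.0095 0.0585 [299. 368.]
tip 1 0.0095 0.0435 [232. 354.]
tip 1 0.0095 0.0585 [255. 386.]
eye top,base [247. 263.] [233. 323.]
tip -1 -0.0095 0.0435 [153. 165.]
tip -1 -0.0095 0.0585 [134. 137.]
tip -1 0.0095 0.0435 [111. 181.]
tip -1 0.0095 0.0585 [ 92. 153.]
eye top,base [169. 156.] [158. 216.]
```

```bash
python3 - <<'E'
from h import *
p,d=cap('scene');W=world('scene',d)
T=np.array(sense()['tcp_pos']);print(T)
X=np.array([.838,-.546,0]);Y=np.array([.546,.838,0])
m=np.zeros(d.shape,bool);m[225:284,290:372]=True
m&=(p.max(-1)<45)&(W[...,2]>.008)
L=(W-T);a=L@X;b=L@Y;h=W[...,2]
for lo in np.arange(.01,.14,.01):
  for s,q in(('near',b>.02),('far',b<-.02)):
    k=m&q&(h>=lo)&(h<lo+.01)
    if k.sum()>2: print(s,round(lo,3),k.sum(),'x',(a[k].min()*1e3).round(),(a[k].max()*1e3).round(),'y',(b[k].min()*1e3).round(),(b[k].max()*1e3).round())
Pn=[(r,c_) for r in range(236,246,2) for c_ in range(306,320,2)]
for r in range(234,250,2): print(r,[ (p[r,c].max(),*(np.round([a[r,c]*1e3,b[r,c]*1e3,h[r,c]*1e3]).astype(int))) for c in(308,311,314)])
E
```

```text
[0.5236571  0.24476607 0.0295838 ]
near 0.04 15 x -10.0 10.0 y 45.0 54.0
far 0.04 16 x -9.0 10.0 y -48.0 -41.0
near 0.05 10 x 6.0 11.0 y 48.0 54.0
far 0.05 19 x -6.0 11.0 y -49.0 -41.0
near 0.06 4 x 9.0 11.0 y 47.0 53.0
far 0.06 18 x -10.0 11.0 y -51.0 -42.0
far 0.07 20 x -10.0 11.0 y -54.0 -42.0
far 0.08 9 x -6.0 10.0 y -49.0 -41.0
far 0.09 11 x -1.0 8.0 y -48.0 -43.0
near 0.11 65 x -35.0 37.0 y 50.0 89.0
near 0.12 93 x -35.0 38.0 y 22.0 89.0
far 0.12 4 x 25.0 33.0 y -30.0 -23.0
near 0.13 115 x -37.0 38.0 y 50.0 96.0
234 [(np.uint8(36), np.int64(10), np.int64(-51), np.int64(65)), (np.uint8(17), np.int64(7), np.int64(-43), np.int64(72)), (np.uint8(45), np.int64(30), np.int64(-2), np.int64(127))]
236 [(np.uint8(25), np.int64(11), np.int64(-49), np.int64(60)), (np.uint8(20), np.int64(7), np.int64(-43), np.int64(65)), (np.uint8(25), np.int64(32), np.int64(1), np.int64(125))]
238 [(np.uint8(19), np.int64(11), np.int64(-48), np.int64(54)), (np.uint8(19), np.int64(6), np.int64(-42), np.int64(58)), (np.uint8(19), np.int64(-4), np.int64(-45), np.int64(50))]
240 [(np.uint8(10), np.int64(10), 
[... 170 characters left out ...]
int64(-10), np.int64(-74), np.int64(0)), (np.uint8(42), np.int64(-17), np.int64(-71), np.int64(0)), (np.uint8(81), np.int64(-23), np.int64(-66), np.int64(2))]
244 [(np.uint8(83), np.int64(-7), np.int64(-69), np.int64(-1)), (np.uint8(82), np.int64(-14), np.int64(-65), np.int64(0)), (np.uint8(82), np.int64(-20), np.int64(-61), np.int64(1))]
246 [(np.uint8(81), np.int64(-3), np.int64(-62), np.int64(0)), (np.uint8(82), np.int64(-10), np.int64(-58), np.int64(2)), (np.uint8(82), np.int64(-17), np.int64(-56), np.int64(1))]
248 [(np.uint8(81), np.int64(0), np.int64(-56), np.int64(1)), (np.uint8(81), np.int64(-7), np.int64(-53), np.int64(1)), (np.uint8(82), np.int64(-14), np.int64(-50), np.int64(1))]
```

The reading and the picture disagree. The TCP reading puts the fingertips at about 18 mm, but the depth image shows them ending at about 42 mm, and the gripper body is also about 24 mm higher than expected. x and y agree. I'll lower part of the way and measure again.

arm_command:
  rows:
    - {"fingers": 100, "travel": [0, 0, 0.7], "roll": 0}
    - {"fingers": 100, "travel": [0, 0, 1.4], "roll": 0}
    - {"fingers": 100, "travel": [0, 0, 1.4], "roll": 0}
    - {"fingers": 100, "travel": [0, 0, 1.4], "roll": 0}

```text
time_s: 4.35
tcp_pos: [0.5231, 0.2443, 0.0148]
ee_rot: [[0.838, -0.546, -0.001], [-0.546, -0.838, -0.001], [-0.0, 0.001, -1.0]]
wrist_force: [-1.6, 0.1, 0.9]
gripper_width: 0.998
```

```bash
cat > tip.py <<'E'
from h import *
p,d=cap('scene');W=world('scene',d)
s=sense();T=np.array(s['tcp_pos']);print(T,s['wrist_force'],s['gripper_width']*87)
X=np.array([.838,-.546,0]);Y=np.array([.546,.838,0])
m=np.zeros(d.shape,bool);m[225:290,290:372]=True
h=W[...,2];m&=(p.max(-1)<45)&(h>.006);L=W-T;a=L@X;b=L@Y
for s_,q in(('near',(b>.035)&(b<.065)&(abs(a)<.02)),('far',(b<-.035)&(b>-.065)&(abs(a)<.02)),('body',(abs(a)<.045)&(abs(b)>.07))):
    print(s_,(m&q).sum(),'lowest z mm',(np.sort(h[m&q])[:5]*1e3).round(1))
save('f',cv2.resize(p[220:284,290:370],(500,400),interpolation=cv2.INTER_CUBIC))
E
python3 tip.py
```

```text
[0.52332367 0.24451178 0.0150332 ] [-0.07708167 -0.34062898 -0.2636829 ] 86.70687427979041
near 422 lowest z mm [28.4 28.9 28.9 30.3 30.9]
far 97 lowest z mm [27.7 28.1 28.6 29.7 31.1]
body 679 lowest z mm [95.8 97.1 97.4 98.5 98.6]
```

The offset holds: the true TCP is 23 mm above the reading. I'll lower 1.2 cm more, which puts the tips at about 15 mm, and then squeeze.

arm_command:
  rows:
    - {"fingers": 100, "travel": [0, 0, 0.6], "roll": 0}
    - {"fingers": 100, "travel": [0, 0, 1.2], "roll": 0}
    - {"fingers": 100, "travel": [0, 0, 1.2], "roll": 0}
    - {"fingers": 100, "travel": [0, 0, 1.2], "roll": 0}

```text
time_s: 4.8
tcp_pos: [0.5231, 0.2444, 0.0028]
ee_rot: [[0.838, -0.546, -0.001], [-0.546, -0.838, -0.001], [-0.0, 0.001, -1.0]]
wrist_force: [0.2, -0.3, 0.4]
gripper_width: 1.002
```

```bash
python3 tip.py
```

```text
[0.52334053 0.24450834 0.00307114] [ 0.43163846  0.46610509 -0.43795811] 87.04428825183611
near 480 lowest z mm [17.4 18.2 18.4 18.4 19.3]
far 97 lowest z mm [16.6 17.1 17.4 18.  19.4]
body 654 lowest z mm [84.8 85.4 85.5 85.7 85.7]
```

arm_command:
  rows:
    - {"fingers": 50, "travel": [0, 0, 0], "roll": 0}
    - {"fingers": 50, "travel": [0, 0, 0], "roll": 0}
    - {"fingers": 50, "travel": [0, 0, 0], "roll": 0}
    - {"fingers": 50, "travel": [0, 0, 0], "roll": 0}
    - {"fingers": 50, "travel": [0, 0, 0], "roll": 0}
    - {"fingers": 50, "travel": [0, 0, 0], "roll": 0}

```text
time_s: 5.45
tcp_pos: [0.5235, 0.2446, 0.0033]
ee_rot: [[0.838, -0.546, 0.0], [-0.546, -0.838, 0.0], [0.0, -0.0, -1.0]]
wrist_force: [0.4, -0.9, -0.7]
gripper_width: 0.558
```

```bash
python3 tip.py
```

```text
[0.52347183 0.24456339 0.00326737] [ 0.49719561 -0.67911352  1.5945021 ] 46.56378105784327
near 467 lowest z mm [20.7 26.5 29.5 36.2 43.7]
far 0 lowest z mm []
body 633 lowest z mm [85.2 86.6 87.3 87.4 87.5]
```

View pics/f.png

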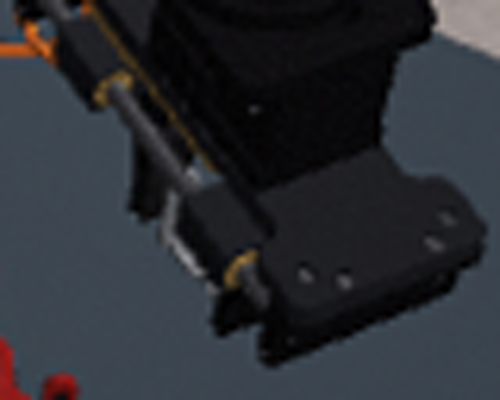

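Both fingers are on the eyes, with the far one at (150,190) and the near one at (235,310). The squeeze has begun, so I'll close fully.

arm_command:
  rows:
    - {"fingers": 0, "travel": [0, 0, 0], "roll": 0}
    - {"fingers": 0, "travel": [0, 0, 0], "roll": 0}
    - {"fingers": 0, "travel": [0, 0, 0], "roll": 0}
    - {"fingers": 0, "travel": [0, 0, 0], "roll": 0}
    - {"fingers": 0, "travel": [0, 0, 0], "roll": 0}
    - {"fingers": 0, "travel": [0, 0, 0], "roll": 0}
    - {"fingers": 0, "travel": [0, 0, 0], "roll": 0}
    - {"fingers": 0, "travel": [0, 0, 0], "roll": 0}

```text
time_s: 6.3
tcp_pos: [0.5232, 0.2442, 0.0034]
ee_rot: [[0.838, -0.546, -0.0], [-0.546, -0.838, -0.0], [0.0, 0.0, -1.0]]
wrist_force: [0.4, -2.6, 4.0]
gripper_width: 0.112
```

arm_command:
  rows:
    - {"fingers": 0, "travel": [0, 0, -1], "roll": 0}
    - {"fingers": 0, "travel": [0, 0, -4], "roll": 0}
    - {"fingers": 0, "travel": [0, 0, -8], "roll": 0}
    - {"fingers": 0, "travel": [0, 0, -12], "roll": 0}
    - {"fingers": 0, "travel": [0, 0, -13], "roll": 0}
    - {"fingers": 0, "travel": [0, 0, -13], "roll": 0}

```text
time_s: 6.9
tcp_pos: [0.5241, 0.2456, 0.1354]
ee_rot: [[0.838, -0.546, 0.004], [-0.546, -0.838, 0.004], [0.001, -0.005, -1.0]]
wrist_force: [0.2, -0.3, -1.2]
gripper_width: 0.113
```

```bash
python3 go.py .509 -.252 .11 180; python3 -c "
from h import *
a,d=cap('scene');b,d=cap('top');f=lambda p:cv2.resize(p,(400,400),interpolation=cv2.INTER_CUBIC)
save('g',np.hstack([f(a[180:280,280:380]),f(b[110:190,110:190])]))"
```

```text
t 6.9 p [0.5241 0.2456 0.1354] yang -123.07 tilt [ 0.0037  0.0037 -1.    ] j [ 41.1  21.1 -12.5  -0.  -56.1  15.8] F [ 0.2 -0.3 -1.2] w 9.818909688853878
travel cm [25.88 42.53  2.35] roll 56.93
```

View pics/g.png

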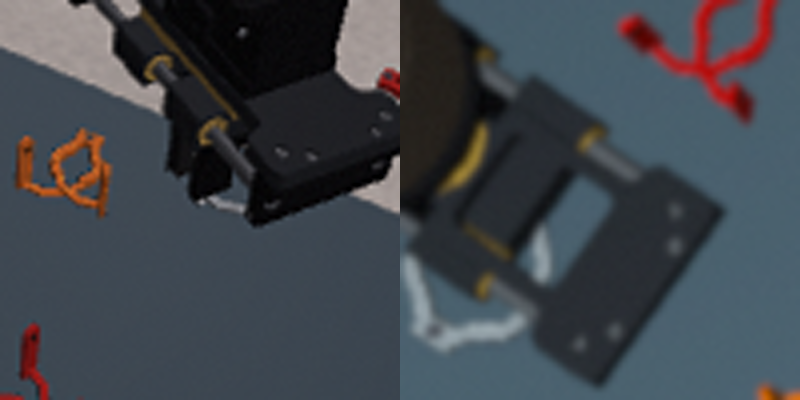

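The ring is held and spread: its bow shows at top-crop (410–550, 260–345), with the hinge near (430,330). Next I'll measure where it sits relative to the tool.

```bash
cat > ring.py <<'E'
from h import *
for n in('top','scene'):
    p,d=cap(n);W=world(n,d);s=sense();T=np.array(s['tcp_pos']);R=np.array(s['ee_rot']);L=(W-T)@R*1e3
    # steel pixels near the tool, in tool frame (mm)
    k=(p.min(-1)>70)&(np.ptp(p.astype(int),axis=-1)<45)&(abs(L[...,0]+30)<50)&(abs(L[...,1])<45)&(L[...,2]>-60)&(L[...,2]<25)
    q=L[k]
    if len(q):
        i=q[:,0].argsort(); print(n,k.sum(),'hindmost',q[i[:6]].round(0).tolist()); print(' min',q.min(0).round(1),'max',q.max(0).round(1),'median z',np.median(q[:,2]).round(1))
        for lo in range(-70,20,10):
            w=q[(q[:,0]>=lo)&(q[:,0]<lo+10)]
            if len(w): print('  x',lo,len(w),'y',w[:,1].min().round(1),w[:,1].max().round(1),'z',np.median(w[:,2]).round(1))
print(s['time_s'],T,s['gripper_width']*87)
E
python3 ring.py
```

```text
top 176 hindmost [[-70.0, -2.0, -1.0], [-69.0, 6.0, -4.0], [-69.0, -4.0, -3.0], [-69.0, 10.0, -2.0], [-69.0, 4.0, -5.0], [-68.0, 1.0, -4.0]]
 min [-69.9 -23.4  -7.2] max [-6.7 29.7  5.6] median z -3.4
  x -70 56 y -9.0 16.0 z -3.8
  x -60 62 y -22.3 26.5 z -3.1
  x -50 25 y -23.4 29.7 z -3.7
  x -30 10 y 20.8 27.0 z -3.2
  x -20 19 y 13.4 24.2 z -3.3
  x -10 4 y 13.1 16.2 z -4.7
scene 24 hindmost [[-21.0, -19.0, -1.0], [-20.0, -21.0, -0.0], [-20.0, -17.0, -0.0], [-17.0, -20.0, -1.0], [-16.0, -18.0, -2.0], [-16.0, -22.0, -1.0]]
 min [-21.1 -22.3  -2.1] max [-4.3 -5.9  1.3] median z -0.6
  x -30 1 y -18.5 -18.5 z -0.7
  x -20 14 y -22.3 -7.4 z -0.7
  x -10 9 y -16.4 -5.9 z -0.0
7.1 [0.52211217 0.24382312 0.13110581] 10.060146607745057
```

```bash
python3 go.py .5095 -.289 .131 180
```

```text
t 7.1 p [0.5221 0.2438 0.1311] yang -123.09 tilt [-0.0034 -0.0022 -1.    ] j [ 41.1  21.4 -12.7  -0.  -56.1  15.8] F [ 0.4 -0.2 -0.5] w 10.060146607745057
travel cm [28.03 45.33  0.13] roll 56.91
```

arm_command:
  rows:
    - {"fingers": 0, "travel": [1, 1.6, 0], "roll": 2}
    - {"fingers": 0, "travel": [3, 4.8, 0], "roll": 6}
    - {"fingers": 0, "travel": [5, 8, 0], "roll": 11}
    - {"fingers": 0, "travel": [7, 11.3, 0], "roll": 15}
    - {"fingers": 0, "travel": [9, 14.6, 0], "roll": 19}
    - {"fingers": 0, "travel": [11, 17.8, 0], "roll": 23}
    - {"fingers": 0, "travel": [13, 21, 0], "roll": 27}
    - {"fingers": 0, "travel": [15, 24.3, 0], "roll": 31}
    - {"fingers": 0, "travel": [17, 27.5, 0], "roll": 35}
    - {"fingers": 0, "travel": [19, 30.7, 0], "roll": 39}

```text
time_s: 8.1
tcp_pos: [0.5134, -0.1186, 0.1321]
ee_rot: [[0.304, -0.953, -0.003], [-0.953, -0.304, -0.0], [-0.001, 0.002, -1.0]]
wrist_force: [1.4, -1.2, -0.6]
gripper_width: 0.116
```

```bash
python3 go.py .5095 -.289 .131 180
```

```text
t 8.1 p [ 0.5134 -0.1186  0.1321] yang -162.33 tilt [-0.0025 -0.     -1.    ] j [  4.6  16.8 -19.6  -0.  -53.7  13. ] F [ 1.4 -1.2 -0.6] w 10.101455360438013
travel cm [16.11  5.55  0.11] roll 17.67
```

arm_command:
  rows:
    - {"fingers": 0, "travel": [3, 1, 0], "roll": 4}
    - {"fingers": 0, "travel": [6, 2, 0], "roll": 8}
    - {"fingers": 0, "travel": [9, 3, 0], "roll": 11}
    - {"fingers": 0, "travel": [12, 4.1, 0], "roll": 14}
    - {"fingers": 0, "travel": [14.5, 5, 0], "roll": 16}
    - {"fingers": 0, "travel": [16, 5.5, 0], "roll": 17.7}
    - {"fingers": 0, "travel": [16, 5.5, 0], "roll": 17.7}
    - {"fingers": 0, "travel": [16, 5.5, 0], "roll": 17.7}

```text
time_s: 8.9
tcp_pos: [0.5112, -0.2854, 0.1324]
ee_rot: [[0.003, -1.0, -0.002], [-1.0, -0.003, 0.001], [-0.001, 0.002, -1.0]]
wrist_force: [0.1, 0.7, -0.3]
gripper_width: 0.116
```

```bash
python3 go.py .5095 -.289 .098 180; python3 ring.py; python3 -c "
from h import *
a,d=cap('scene');b,d=cap('top');f=lambda p:cv2.resize(p,(400,400),interpolation=cv2.INTER_CUBIC)
save('i',np.hstack([f(a[130:210,130:210]),f(b[120:200,340:420])]))"
```

```text
t 8.9 p [ 0.5112 -0.2854  0.1324] yang -179.81 tilt [-1.6e-03  8.0e-04 -1.0e+00] j [-13.3  22.1 -11.5  -0.  -56.6  13.6] F [ 0.1  0.7 -0.3] w 10.125471436191443
travel cm [0.36 0.16 3.44] roll 0.19
top 7 hindmost [[-9.0, -3.0, -29.0], [-8.0, -1.0, -27.0], [-8.0, -5.0, -26.0], [-2.0, -1.0, -42.0], [-2.0, -3.0, -40.0], [-0.0, -3.0, -41.0]]
 min [ -8.9  -5.  -41.8] max [  0.1  -1.  -25.9] median z -40.2
  x -10 6 y -5.0 -1.0 z -34.5
  x 0 1 y -1.3 -1.3 z -40.8
scene 159 hindmost [[-72.0, -1.0, -4.0], [-72.0, -1.0, -1.0], [-72.0, -5.0, 0.0], [-72.0, 8.0, -5.0], [-72.0, 7.0, -2.0], [-71.0, -4.0, -2.0]]
 min [-72.4 -27.4 -41.8] max [ 8.6 26.7  3.1] median z -3.6
  x -70 23 y -16.7 12.2 z -3.5
  x -60 23 y -23.7 21.8 z -2.8
  x -50 14 y -27.4 26.7 z -3.6
  x -40 11 y -25.8 25.6 z -3.5
  x -30 12 y -22.4 24.8 z -3.4
  x -20 44 y -21.6 17.4 z -4.1
  x -10 22 y -14.6 13.6 z -21.8
  x 0 2 y -15.3 -14.8 z -23.9
9.0 [ 0.51166113 -0.28471796  0.13288507] 9.796927984723704
```

View pics/i.png

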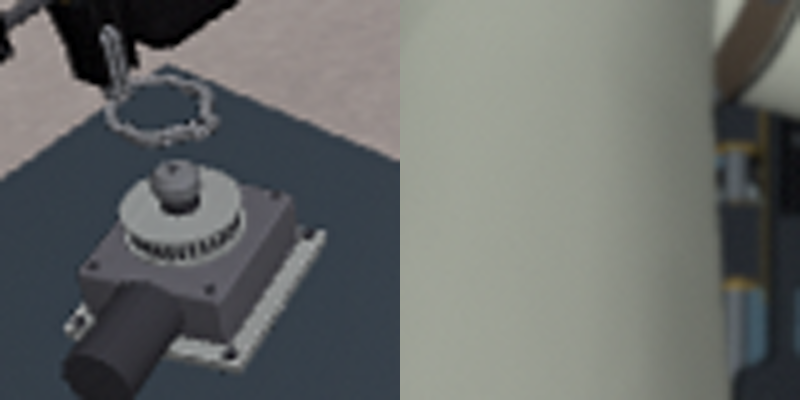

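The scene crop shows the spread ring, with a bow about 27 mm in half-width around (160,110), hanging above the shaft end at (177,175). It is slightly towards +y. I'll shift and check again.

arm_command:
  rows:
    - {"fingers": 0, "travel": [0.6, 0.15, 1.0], "roll": 0.2}
    - {"fingers": 0, "travel": [0.6, 0.15, 2.0], "roll": 0.2}
    - {"fingers": 0, "travel": [0.6, 0.15, 2.5], "roll": 0.2}
    - {"fingers": 0, "travel": [0.6, 0.15, 2.5], "roll": 0.2}
    - {"fingers": 0, "travel": [0.6, 0.15, 2.5], "roll": 0.2}

```text
time_s: 9.6
tcp_pos: [0.5104, -0.2916, 0.1079]
ee_rot: [[0.001, -1.0, -0.001], [-1.0, -0.001, -0.0], [0.0, 0.001, -1.0]]
wrist_force: [-0.3, 0.3, -0.9]
gripper_width: 0.112
```

```bash
python3 go.py .510 -.291 .068 180; python3 -c "
from h import *
a,d=cap('scene');W=world('scene',d);save('j',cv2.resize(a[135:205,130:210],(640,560),interpolation=cv2.INTER_CUBIC))
m=np.zeros(d.shape,bool);m[135:205,130:210]=True
z=W[...,2]
q=W[m&(z>.1)&(z<.117)&(a.min(-1)>70)];print(len(q),np.percentile(q,[1,99],axis=0).round(4))
"
```

```text
t 9.6 p [ 0.5104 -0.2916  0.1079] yang -179.96 tilt [-5.e-04 -0.e+00 -1.e+00] j [-14.   23.7 -12.9   0.  -53.5  14. ] F [-0.3  0.3 -0.9] w 9.756650998733559
travel cm [-0.06  0.04  3.99] roll 0.04
123 [[ 0.4861 -0.2833  0.1053]
 [ 0.5368 -0.2194  0.1154]]
```

View pics/j.png

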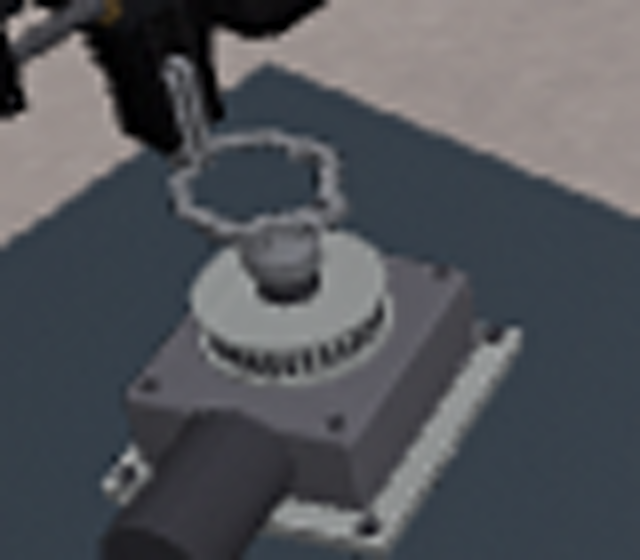

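```bash
python3 -c "
from h import *
c=get_calibration('scene');f=192/np.tan(np.radians(c['fov_y']/2));o=np.array(c['origin'])
def pl(u,v,z):
    r=np.array(c['attitude'])@np.array([(130+u/8-.44-c['cx'])/f,(135+v/8-.44-c['cy'])/f,1]);return (o+r*(z-o[2])/r[2])[:2].round(4)
print('pulley edges',[pl(*e,.065) for e in((190,292),(388,290),(288,228),(287,352))])
print('ring inner',[pl(*e,.1085) for e in((187,185),(322,180),(260,145),(245,222))])
"
```

```text
pulley edges [array([ 0.5304, -0.2782]), array([ 0.4919, -0.2199]), array([ 0.4847, -0.2745]), array([ 0.536 , -0.2266])]
ring inner [array([ 0.5225, -0.2755]), array([ 0.4954, -0.2382]), array([ 0.492 , -0.2705]), array([ 0.5269, -0.2441])]
```

```bash
python3 - <<'E'
from h import *
a,d=cap('scene');c=get_calibration('scene');f=192/np.tan(np.radians(c['fov_y']/2));o=np.array(c['origin']);A=np.array(c['attitude'])
# rectify horizontal planes at 0.25 mm/px, origin (x0,y0)
def rect(z,x0=.45,y0=-.33,n=520,s=.00025):
    i,j=np.mgrid[:n,:n]; P=np.stack([x0+i*s,y0+j*s,np.full(i.shape,z)],-1)-o; q=P@A
    return cv2.remap(a,(q[...,0]/q[...,2]*f+c['cx']).astype(np.float32),(q[...,1]/q[...,2]*f+c['cy']).astype(np.float32),cv2.INTER_CUBIC)
r1,r2=rect(.109),rect(.065)
for r in(r1,r2):
    for k in range(0,520,80):
        cv2.putText(r,str(450+k//4),(0,k+10),0,.4,(255,255,0));cv2.putText(r,str(-330+k//4),(k,515),0,.4,(255,255,0));r[k]=r[k]//2+60;r[:,k]=r[:,k]//2+60
save('k',cv2.resize(np.hstack([r1,r2]),(800,400)))
E
```

View pics/k.png

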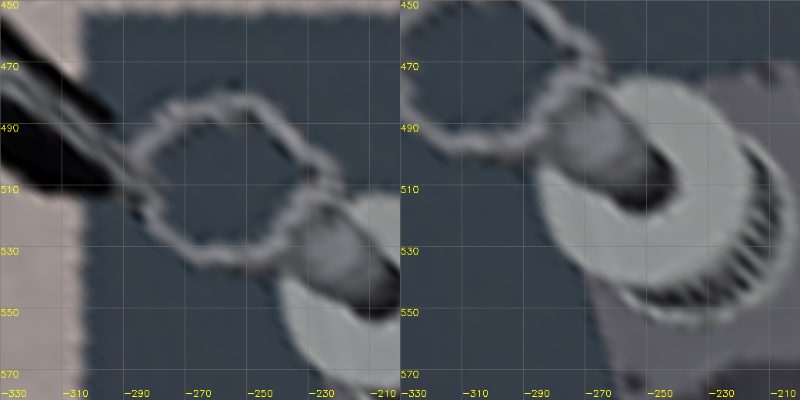

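In the rectified views the ring hole is centred near (0.509, −0.2555) and the pulley at (0.5085, −0.250). I'll shift 4 mm towards +y and lower it.

arm_command:
  rows:
    - {"fingers": 0, "travel": [-0.4, 0.05, 0], "roll": 0}
    - {"fingers": 0, "travel": [-0.4, 0.05, 0], "roll": 0}
    - {"fingers": 0, "travel": [-0.4, 0.05, 0.5], "roll": 0}
    - {"fingers": 0, "travel": [-0.4, 0.05, 1.0], "roll": 0}
    - {"fingers": 0, "travel": [-0.4, 0.05, 1.5], "roll": 0}
    - {"fingers": 0, "travel": [-0.4, 0.05, 2.0], "roll": 0}
    - {"fingers": 0, "travel": [-0.4, 0.05, 2.5], "roll": 0}
    - {"fingers": 0, "travel": [-0.4, 0.05, 2.5], "roll": 0}

```text
time_s: 10.5
tcp_pos: [0.5093, -0.2874, 0.0821]
ee_rot: [[0.0, -1.0, -0.002], [-1.0, -0.0, 0.001], [-0.001, 0.002, -1.0]]
wrist_force: [-0.5, 0.5, -1.7]
gripper_width: 0.116
```

```bash
python3 go.py .510 -.2875 .068 180;python3 ring.py
```

```text
t 10.5 p [ 0.5093 -0.2874  0.0821] yang -179.99 tilt [-1.9e-03  7.0e-04 -1.0e+00] j [-13.6  25.1 -14.8  -0.  -50.1  13.6] F [-0.5  0.5 -1.7] w 10.104594195541885
travel cm [ 0.01 -0.07  1.41] roll 0.01
top 10 hindmost [[-10.0, -1.0, -28.0], [-9.0, -2.0, -19.0], [-8.0, -5.0, -18.0], [-4.0, -4.0, -41.0], [-3.0, -2.0, -39.0], [-2.0, -2.0, -41.0]]
 min [ -9.5  -4.6 -41. ] max [  1.4  -0.4 -17.9] median z -37.0
  x -10 9 y -4.6 -0.4 z -37.0
  x 0 1 y -2.5 -2.5 z -37.0
scene 380 hindmost [[-73.0, -0.0, -0.0], [-72.0, 5.0, -3.0], [-72.0, -3.0, -1.0], [-71.0, 2.0, 17.0], [-71.0, 6.0, 1.0], [-71.0, -6.0, 0.0]]
 min [-73.1 -33.2 -40.4] max [ 7.2 33.1 24.7] median z 0.9
  x -70 63 y -23.6 20.9 z 16.5
  x -60 65 y -30.8 30.5 z 16.1
  x -50 67 y -33.2 33.1 z -1.5
  x -40 66 y -33.2 28.8 z -0.7
  x -30 33 y -33.0 31.0 z 14.6
  x -20 58 y -25.7 21.1 z -3.7
  x -10 17 y -17.3 14.9 z -0.6
  x 0 1 y -15.7 -15.7 z -39.2
10.6 [ 0.50993423 -0.28766214  0.0829842 ] 9.81537727122047
```

No contact so far, and the ring is around the land. I'll continue down in small steps.

arm_command:
  rows:
    - {"fingers": 0, "travel": [0, 0, 0.4], "roll": 0}
    - {"fingers": 0, "travel": [0, 0, 0.8], "roll": 0}
    - {"fingers": 0, "travel": [0, 0, 1.1], "roll": 0}
    - {"fingers": 0, "travel": [0, 0, 1.2], "roll": 0}
    - {"fingers": 0, "travel": [0, 0, 1.2], "roll": 0}
    - {"fingers": 0, "travel": [0, 0, 1.2], "roll": 0}

```text
time_s: 11.2
tcp_pos: [0.51, -0.2877, 0.0712]
ee_rot: [[0.001, -1.0, 0.0], [-1.0, -0.001, -0.0], [0.0, -0.0, -1.0]]
wrist_force: [-0.5, -0.1, -0.7]
gripper_width: 0.115
```

arm_command:
  rows:
    - {"fingers": 0, "travel": [0, 0, 0.1], "roll": 0}
    - {"fingers": 0, "travel": [0, 0, 0.2], "roll": 0}
    - {"fingers": 0, "travel": [0, 0, 0.2], "roll": 0}

```text
time_s: 11.5
tcp_pos: [0.5098, -0.2876, 0.069]
ee_rot: [[0.0, -1.0, -0.0], [-1.0, -0.0, 0.0], [-0.0, 0.0, -1.0]]
wrist_force: [0.5, -0.2, -0.3]
gripper_width: 0.115
```

```bash
python3 - <<'E'
from h import *
a,d=cap('scene');W=world('scene',d);s=sense();print(s['tcp_pos'],s['wrist_force'],s['moment'])
z=W[...,2];x,y=W[...,0],W[...,1]
m=(np.hypot(x-.51,y+.25)<.032)&(z>.058)&(z<.11)
print(np.histogram(z[m],np.arange(.058,.1,.002)))
save('l',cv2.resize(a[135:205,130:210],(640,560),interpolation=cv2.INTER_CUBIC))
E
```

```text
[ 0.50985494 -0.28758741  0.06909898] [-0.4499768   1.10389382 -0.12274665] [-0.00455979  0.0945063  -0.04551501]
(array([ 8,  1, 11, 50, 33, 30, 23, 41, 14,  5,  8,  9, 10, 26, 21, 13, 13,
        3,  6,  5]), array([0.058, 0.06 , 0.062, 0.064, 0.066, 0.068, 0.07 , 0.072, 0.074,
       0.076, 0.078, 0.08 , 0.082, 0.084, 0.086, 0.088, 0.09 , 0.092,
       0.094, 0.096, 0.098]))
```

arm_command:
  rows:
    - {"fingers": 0, "travel": [0, 0, 0.1], "roll": 0}
    - {"fingers": 0, "travel": [0, 0, 0.1], "roll": 0}

```text
time_s: 11.75
tcp_pos: [0.5101, -0.2877, 0.0685]
ee_rot: [[0.001, -1.0, 0.0], [-1.0, -0.001, -0.0], [0.0, -0.0, -1.0]]
wrist_force: [0.0, 0.4, 1.2]
gripper_width: 0.116
```

arm_command:
  rows:
    - {"fingers": 0, "travel": [0, 0, 0.1], "roll": 0}
    - {"fingers": 0, "travel": [0, 0, 0.1], "roll": 0}

```text
time_s: 11.95
tcp_pos: [0.5101, -0.2878, 0.0683]
ee_rot: [[0.001, -1.0, 0.001], [-1.0, -0.001, -0.001], [0.001, -0.001, -1.0]]
wrist_force: [-1.1, 0.8, 5.3]
gripper_width: 0.116
```

Contact at 5 N, at the predicted height. I'll release.

arm_command:
  rows:
    - {"fingers": 40, "travel": [0, 0, 0], "roll": 0}
    - {"fingers": 40, "travel": [0, 0, 0], "roll": 0}
    - {"fingers": 40, "travel": [0, 0, 0], "roll": 0}
    - {"fingers": 70, "travel": [0, 0, 0], "roll": 0}
    - {"fingers": 70, "travel": [0, 0, 0], "roll": 0}
    - {"fingers": 100, "travel": [0, 0, 0], "roll": 0}
    - {"fingers": 100, "travel": [0, 0, 0], "roll": 0}
    - {"fingers": 100, "travel": [0, 0, 0], "roll": 0}
    - {"fingers": 100, "travel": [0, 0, 0], "roll": 0}
    - {"fingers": 100, "travel": [0, 0, 0], "roll": 0}

```text
time_s: 12.95
tcp_pos: [0.5089, -0.2875, 0.0664]
ee_rot: [[0.0, -1.0, -0.002], [-1.0, -0.0, 0.001], [-0.001, 0.002, -1.0]]
wrist_force: [-0.2, 0.2, -0.3]
gripper_width: 0.939
```

```bash
python3 - <<'E'
from h import *
a,d=cap('scene');W=world('scene',d);s=sense();print(s['tcp_pos'],s['wrist_force'],s['gripper_width'])
z=W[...,2]
m=np.zeros(z.shape,bool);m[120:205,125:215]=1
# eye tops: steel, 95..113 mm high; and fingers dark
k=m&(z>.092)&(z<.113)&(np.hypot(W[...,0]-.51,W[...,1]+.29)<.07)
br=k&(a.min(-1)>60);dk=k&(a.max(-1)<45)
for n,q in(('steel',br),('dark',dk)):
    c,l,st,ce=cv2.connectedComponentsWithStats(q.astype(np.uint8))
    for i in range(1,c):
        if st[i][4]>3: print(n,st[i][4],W[l==i].mean(0).round(4),W[l==i].min(0).round(3),W[l==i].max(0).round(3))
save('m',cv2.resize(a[125:205,120:220],(700,560),interpolation=cv2.INTER_CUBIC))
E
```

```text
[ 0.50918139 -0.28756363  0.06657593] [-0.06703341  1.51546044 -0.25381002] 0.9592971957662244
steel 9 [ 0.4823 -0.2759  0.1026] [ 0.468 -0.29   0.092] [ 0.486 -0.272  0.11 ]
steel 21 [ 0.5371 -0.2771  0.1017] [ 0.532 -0.283  0.093] [ 0.54  -0.27   0.109]
dark 42 [ 0.4659 -0.2824  0.1023] [ 0.457 -0.297  0.092] [ 0.471 -0.274  0.113]
dark 41 [ 0.558  -0.2819  0.1022] [ 0.55  -0.298  0.092] [ 0.562 -0.274  0.113]
```

View pics/m.png

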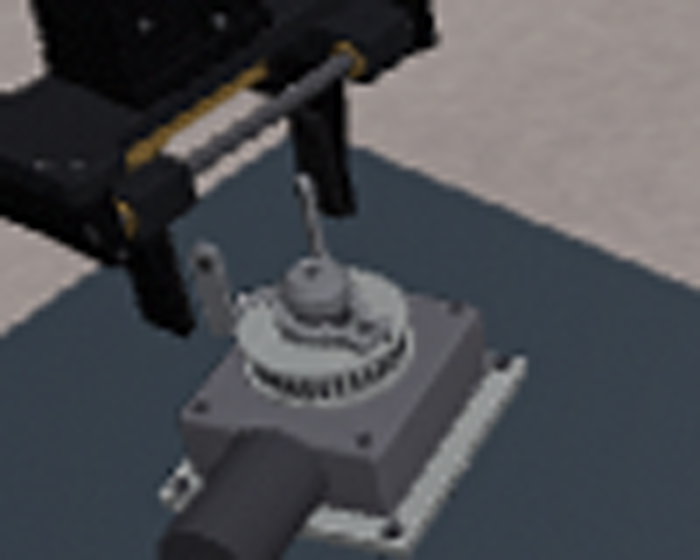

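The ring has contracted into the groove under the land. Its eyes are at (210,285) and (308,215), 55 mm apart as at rest, and both fingers are clear. I'll retreat upwards.

arm_command:
  rows:
    - {"fingers": 100, "travel": [0, 0, -1], "roll": 0}
    - {"fingers": 100, "travel": [0, 0, -3], "roll": 0}
    - {"fingers": 100, "travel": [0, 0, -6], "roll": 0}
    - {"fingers": 100, "travel": [0, 0, -10], "roll": 0}
    - {"fingers": 100, "travel": [3, 0, -13], "roll": 0}
    - {"fingers": 100, "travel": [6, 0, -13], "roll": 0}
    - {"fingers": 100, "travel": [6, 0, -13], "roll": 0}
    - {"fingers": 100, "travel": [6, 0, -13], "roll": 0}

```text
time_s: 13.8
tcp_pos: [0.5093, -0.3478, 0.1972]
ee_rot: [[-0.001, -1.0, -0.0], [-1.0, 0.001, 0.001], [-0.001, 0.0, -1.0]]
wrist_force: [-0.0, -0.5, -0.3]
gripper_width: 0.999
```

```bash
python3 - <<'E'
from h import *
a,d=cap('scene');W=world('scene',d);s=sense();print(s['time_s'],s['tcp_pos'],s['wrist_force'])
z=W[...,2];m=np.zeros(z.shape,bool);m[120:205,125:215]=1
k=m&(z>.092)&(z<.113)&(np.hypot(W[...,0]-.51,W[...,1]+.29)<.07)&(a.min(-1)>60)
c,l,st,ce=cv2.connectedComponentsWithStats(k.astype(np.uint8))
for i in range(1,c):
    if st[i][4]>3: print(st[i][4],W[l==i].mean(0).round(4),W[l==i].max(0).round(3))
r=m&(z>.0685)&(z<.076)&(W[...,1]>-.245)&(np.hypot(W[...,0]-.51,W[...,1]+.25)>.012)
print('ring rear',r.sum(),np.median(z[r]),W[r].min(0).round(3),W[r].max(0).round(3))
E
```

```text
13.85 [ 0.50938692 -0.34731826  0.19695947] [-0.37352639 -0.1762214  -0.44514285]
8 [ 0.4838 -0.2745  0.1037] [ 0.485 -0.272  0.11 ]
20 [ 0.5369 -0.2772  0.102 ] [ 0.541 -0.271  0.11 ]
ring rear 42 0.07188458474715048 [ 0.495 -0.245  0.069] [ 0.526 -0.217  0.075]
```

The ring lies flat, with its top at 72 mm (65 + 7) and its eyes' tops at 110 mm (65 + 44). It is contracted and the robot is clear, so I'm handing in.

```bash
python3 -c "
from station import *
print(finish_job())"
```

```text
the job is handed in; nothing more can be done
None
```

The larger steel snap ring is in the shaft groove, lying on the pulley, and the job was handed in at about 14 s. I squeezed it by its eyes, lowered it spread over the shaft end until it touched the pulley at about 5 N, and let go. The gripper then went straight up and clear.

**Last checks (depth camera):**
- The ring's top is at about 72 mm, which is the 65 mm pulley face plus the 7 mm ring. The tops of the eyes are at 110 mm.
- The eyes are about 53–55 mm apart, their rest spacing. The ring is centred on the shaft to about 2 mm.
- The robot is touching nothing.

**Disagreements found:**
- **TCP height:** the reading was about 23 mm lower than the gripper's true height in the camera. I corrected for it before gripping.
- **Cameras:** the two cameras differed by about 4 mm, so I averaged them and did the final centring in the scene camera.
- **Squeezed width:** the gripper read about 10 mm at the stop instead of 12 mm.
- **Grip force:** it is fixed at 30 N by the interface, above the recommended 15–25 N. I saw no slip or harm from it.

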